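Set the tamping station's depth stop onto the portafilter and clamp it

TASK

Set the tamping station to this portafilter so that it cannot rock while it is tamped: push the portafilter by its handle fully home against the end stop, swing the red clamp lever open, press the depth stop down until its rubber foot just bears on the portafilter's neck (a few newtons, never hard), and swing the lever fully back to lock the stop there, with the foot still bearing on it. Leave the portafilter lying level in its cradle and the other things on the counter where they are.

Things in the scene. Friction and masses are not known exactly. Their poses are not given: they have to be found in the camera images.
- press: tamping station, fixed: black base plate 180 x 250 mm, wooden cradle, steel end stop at its +y end, column at the back (x 85, 198 mm high) with an aluminium arm whose fork spans x -33 to 13, y 0 to 28, z 148 to 178 mm; above the fork are only the stop's knob and the lever. Origin: on the counter under the cradle's centre; x away from the robot, y toward the end stop, z up.
- home (a point): where the portafilter's origin lies when the portafilter is fully home against the end stop (21 mm to -y of the press's origin and 23 mm above the counter). Axes as the press: home is reached by pushing along +y.
- portafilter: steel portafilter, black handle, 250 mm long, 0.4 to 0.65 kg; hangs by two lugs on the cradle's rails and slides along them with 2 to 5 N; starts 20 to 43 mm short of home. Origin under its middle; own +x runs from basket to handle (press -y). In its frame: handle's round end face x 125, z 36 to 58, 22 mm wide; top of the neck, where the foot lands, z about 62 mm.
- stop_rod: depth stop: upright 12 mm steel rod in the arm's fork; origin: centre of the flat top of its black push knob (36 mm across), z up. Its rubber foot (23 mm across) is on a threaded stud, screwed out differently each time: underside 119 to 139 mm below the origin. Unclamped, the rod stays where it is left and slides down under about 5 N; the foot then gives 2.5 N per mm. Clamped it holds 40 N.
- clamp_lever (a joint): clamp lever, rad: 0 fully locked against its stop (points to press -y), 1.5 fully open (points to press -x, toward the robot). Vertical pivot at press x -21, y 14 mm. Locked at the start (0 to 0.12); its cam lets go of the rod beyond 0.8. Turns with 2 to 3 N at the grip and stays where it is left.
- lever_grip (a point): middle of the lever's red grip (44 mm long, 18 mm thick, along the lever), 63 mm from the pivot, 190 mm above the counter; free space below it down to the portafilter (90 mm) except at the fork.
- tamper: tamper with a wooden grip, 58 mm wide, 90 mm high; a bystander; origin under its centre
- brush: purple brush 30 x 86 x 22 mm; a bystander; origin under its centre
- pitcher: small steel milk pitcher 72 x 99 x 88 mm; a bystander; origin under its centre
- cup: upturned cream cup 92 x 108 x 60 mm; a bystander; origin under its centre
- shaker: grey shaker, 43 mm wide, 92 mm high; a bystander; origin under its centre
Mind the look-alikes: they are no part of the job. There is more than one size of the portafilter; the job needs the larger.

How it is judged (in metres and radians):
On the way, in this order (a step that is already met when the one before it is completed fails the run):
1. with the portafilter home and the clamp lever open, the depth stop's foot rests on the portafilter (y of portafilter in the frame of home between -0.004 and 0.004 m and value of joint clamp_lever above 0.8 rad and contact force between stop_rod and portafilter above 0.8 N), for 0.2 s.
2. the clamp lever is back in its locked position and the foot still bears on the portafilter (y of portafilter in the frame of home between -0.004 and 0.004 m and value of joint clamp_lever below 0.2 rad and contact force between stop_rod and portafilter above 0.5 N), for 0.2 s.
At the end, for the whole second after the job is handed in: The portafilter is home within 4 mm along its cradle, level within 0.08 rad and still; the clamp lever is within 0.2 rad of its locked end; the stop's foot bears on the portafilter with 0.5 to 12 N (all of step 2 and contact force between stop_rod and portafilter below 12 N and angle between portafilter's own z axis and vertical below 0.08 rad and linear speed of portafilter below 0.01 m/s); the robot touches nothing.
It fails at once if the stop's foot is pressed on the portafilter with more than 20 N (contact force between stop_rod and portafilter above 20 N).
It fails at once if the depth stop is forced: pushed with more than 30 N (contact force between the arm and stop_rod above 30 N).
It fails at once if the portafilter is tipped by more than 0.2 rad or lifted out of its cradle (angle between portafilter's own z axis and vertical above 0.2 rad or z of portafilter in the frame of home above 0.015 m).
It fails at once if the tamper, brush, pitcher, cup or shaker is moved by more than 30 mm (distance of any of tamper, brush, pitcher, cup, shaker from where it was at the start of the episode above 0.03 m).
It also fails if it takes over 59 s, if anything falls off the work surface, if the arm or the gripper's body presses on something with over 40 N, if the wrist force passes 120 N, or if a joint passes its speed limit or range.

ROBOT

A 7-joint arm with a two-finger parallel gripper is mounted at the origin on a cart in front of the work surface, level with it; the furniture and walls round the work are solid. World frame = base frame: x ahead of the robot, y to its left, z up, the work surface at z = 0. Lengths are in m, angles in degrees, forces in N, time in s.
With the tool pointing down it reaches from about 0.425 to 0.875 m from the base axis. Payload 4.7 kg.
Tool frame: the origin (TCP) lies between the finger pads; the fingertips stand 8 mm ahead of it and the grasp point (between the pads) lies 11 mm behind it (env.tip_extent is the distance from the TCP to the fingertips, in m); z points along the fingers, y is the line along which they close (so a half turn about z gives the same grasp; the last joint's range is limited). The gripper opens to 87 mm and grips with 3 to 60 N. Pads are 19 mm wide; open, the fingers measure 117 mm over their backs; the gripper's body (75 mm by 190 mm) begins 51 mm behind the grasp point.
Start: joints at [67.787, 18.392, -4.016, 83.108, 1.295, 78.541, -3.26], TCP at [0.254, -0.598, 0.231] pointing down, gripper open.
Joint ranges: [-163.93, 163.93], [-17.29, 119.83], [-79.2, 71.16], [3.27, 140.29], [-89.18, 269.18], [5.43, 117.66], [-154.24, 154.24]. Speed limits (degrees/s): [147.25, 147.25, 180, 180, 180, 180, 180].

INTERFACE

Orientations are given as [roll, pitch, yaw] about the fixed x, y, z axes, in that order (R = Rz(yaw) Ry(pitch) Rx(roll)).
In Python, from cell import sensors, vision, workorder, env gives the robot as it stands.
- The arm moves only by the tool drive_tool, never from a script. Its argument "moves" is a list of rows, each an object of numbers: "x", "y", "z": the shift along the tool's x, y, z in mm; "rx", "ry", "rz": the turn, a rotation vector about the tool's x, y, z in rad; "fingers": the closure, from -1 (fully open) to 1 (shut). In form: [{"x": .., "y": .., "z": .., "rx": .., "ry": .., "rz": .., "fingers": ..}, ...]. A call has 1 to 20 rows; each row is the pose to reach, as a shift and turn from the pose commanded when the call began, along the tool's axes at that moment; what a row does not reach only later rows make up. A row lasts 1/8 s, in which the tool goes at most 62.5 mm and 10.7 degrees, less where a joint would pass 70% of its speed; a pose out of reach is approached as far as the arm can. A call with a gripper value outside its range is refused whole. The fingers move at their own pace and stop on an object; "force" is the grip in N (left out, the last holds). Time passes only in rows, so rows that repeat a pose let the fingers close. It gives the time, the measured TCP pose, the force, the opening and the grip force at its end, in the units of the state.
- sensors.get_obs(): the state, without advancing time (a new reading comes with each control period).
- vision.read_camera(name): name is "scene" or "top" or "wrist"; returns a dict with "image" (480x640x3 uint8, red, green, blue), "fx", "fy", "cx", "cy" (pixels), "R" (3x3) and "t" (3): a world point X has camera coordinates R X + t. Camera axes: x right, y down, z forward; pixel columns grow to the right and rows downward; lengths in m; the calibration is good to about 2 mm. A picture is of the moment at which its call begins. There is no depth.
- workorder.sign_off(): hands the job in; it is judged then, once.
The state is a dict: "time_s": time; "qpos": joint angles; "joint_velocities": joint speeds; "effort": joint torques, N m; "tool_pos": TCP position; "tool_rot": TCP orientation; "force": force on the tool from outside, world axes, zero at the start; "wrist_torque": the same for the moment, N m; "grip_width": finger opening in m; "grasp_force": force on a finger pad.
Only numpy, scipy, OpenCV 4.12 (cv2) and the standard library are available. Lean on these libraries where they do the work, as an engineer would, in place of code of your own. Each camera call takes 0.05 s, during which the arm holds its last target. There are 200 camera calls.

## Working session

There is one attempt and no reset: what is moved stays moved. The work goes in short steps, Python scripts to look and compute and a tool call to move; the robot and the scene stay as the last step left them, time stands still between calls to the robot, and variables do not carry over. Pictures are saved under pics/ and viewed, at most 10 in all, crops included, and the job is handed in when it is done.

Besides the shell and the picture viewer there is one more tool, called after ">>>" as name(argument=value, ...) on one line, values as JSON. drive_tool: Moves the arm, as the interface text tells. Its arguments: {"type":"object","properties":{"moves":{"type":"array"},"force":{"type":"number"}},"required":["moves"]}

```bash
ls; mkdir -p pics
python3 - <<'E'
from cell import sensors, vision
import cv2
for n in ("scene","top"):
    c=vision.read_camera(n); cv2.imwrite(f"pics/{n}0.png",c["image"][:,:,::-1])
    print(n,c["fx"],c["cx"],c["cy"],c["R"],c["t"])
o=sensors.get_obs(); print(o)
E
```

```text
pics
scene 470.7527977602863 321.4134464409738 241.13343273742487 [[-0.7998232  -0.60005576 -0.01469457]
 [-0.2581112   0.3659363  -0.89413044]
 [ 0.5419054  -0.71135343 -0.44756545]] [0.36207119 0.29163043 0.84984081]
top 605.6435778023117 320.9530822636579 243.50616914215942 [[-0.00687345 -0.99997322  0.00251203]
 [-0.9293639   0.00546083 -0.36912453]
 [ 0.36910093 -0.00487174 -0.92937655]] [-0.01139957  0.50493418  1.44901033]
{'time_s': 0.1, 'qpos': array([67.78760885, 18.43343453, -4.01428402, 83.16796106,  1.29606555,
       78.54142343, -3.26032302]), 'joint_velocities': array([-0.13898698, -0.00500504, -0.06142492, -0.28237678,  0.15446167,
       -0.05856118, -0.07514709]), 'effort': array([-3.28104852e-04, -4.92574811e+01, -4.05669976e-01, -3.13397777e+01,
       -6.40054978e-02,  3.94848967e-02,  1.04337239e-04]), 'tool_pos': array([ 0.2539337 , -0.5978194 ,  0.22958591]), 'tool_rot': array([-1.79902468e+02,  6.95296756e-03,  2.30206984e+01]), 'force': array([-0.17672138, -0.18556366, -0.17191337]), 'wrist_torque': array([0.00652491, 0.0173196 , 0.00658889]), 'grasp_force': 0.0, 'grip_width': 0.08670898546293243}
```

View pics/scene0.png

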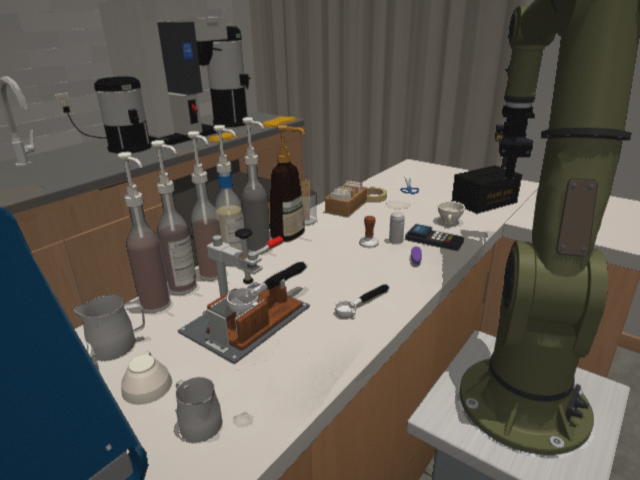

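View pics/top0.png

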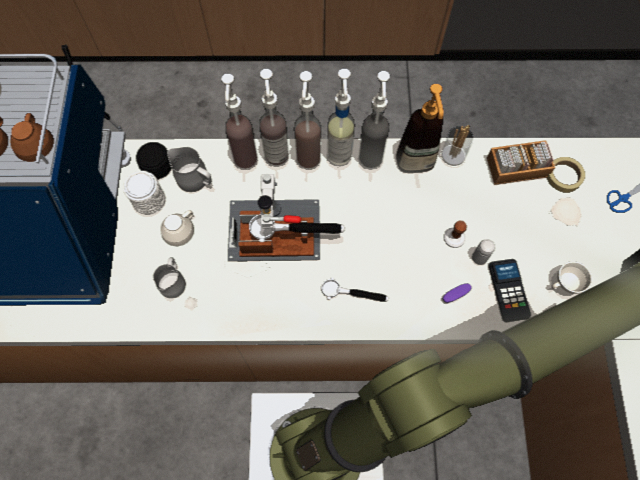

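Portafilter candidates in the top view are the one hanging in the cradle (black handle at 318,228) and a smaller one lying on the counter (350,290). The description fits the larger one in the cradle. There is one red lever, at top (290,219) and scene (270,243). I'll check the choice in a close crop.

Run:
```python
import cv2,numpy as np
t=cv2.imread("pics/top0.png")[170:270,222:352]; s=cv2.imread("pics/scene0.png")[220:360,175:315]
t=cv2.resize(t,None,fx=6,fy=6,interpolation=cv2.INTER_CUBIC); cv2.imwrite("pics/topc.png",t)
cv2.imwrite("pics/scenec.png",cv2.resize(s,None,fx=4.2,fy=4.2,interpolation=cv2.INTER_CUBIC))
```

```text
(no output)
```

View pics/topc.png

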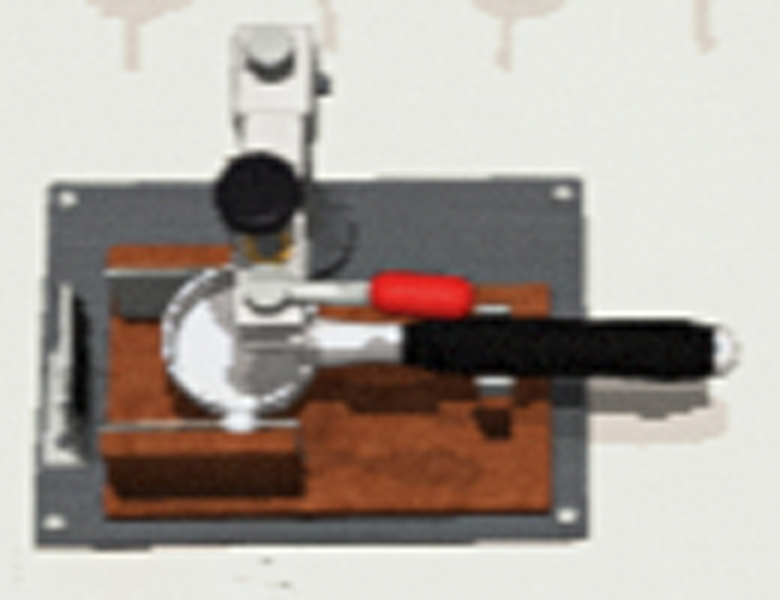

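View pics/scenec.png

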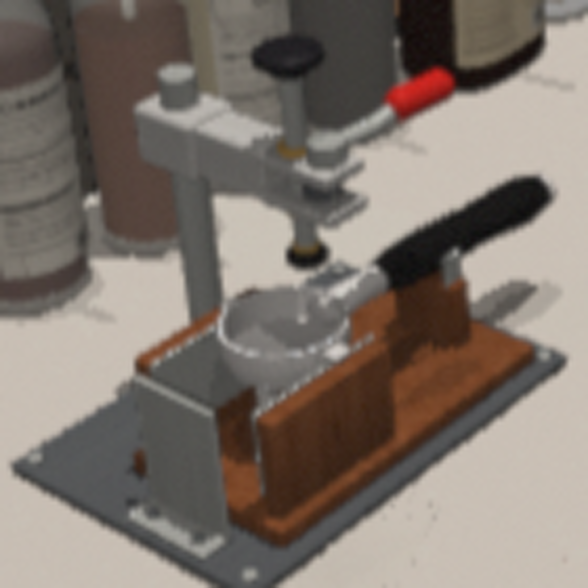

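The crops confirm the choice: the large portafilter is in the cradle.
- **topc:** knob (258,190), red grip (422,294), handle end (728,350).
- **scenec:** knob top (288,52), grip (421,93), handle end (543,197), foot (307,250).

Next I'll triangulate these points.

```bash
cat > h.py <<'E'
import numpy as np
from cell import vision,sensors
def cam(n,c=None):
    c=c or vision.read_camera(n)
    return dict(K=np.array([[c["fx"],0,c["cx"]],[0,c["fy"],c["cy"]],[0,0,1]]),R=np.array(c["R"]),t=np.array(c["t"]),image=c["image"])
def ray(c,p):
    d=c["R"].T@np.linalg.solve(c["K"],[p[0],p[1],1]); return -c["R"].T@c["t"],d/np.linalg.norm(d)
def tri(obs):
    A=np.zeros((3,3));b=np.zeros(3);r=[]
    for c,p in obs:
        o,d=ray(c,p);P=np.eye(3)-np.outer(d,d);A+=P;b+=P@o
    X=np.linalg.solve(A,b)
    return X,[np.linalg.norm((np.eye(3)-np.outer(ray(c,p)[1],ray(c,p)[1]))@(X-ray(c,p)[0])) for c,p in obs]
def onz(c,p,z):
    o,d=ray(c,p); return o+d*(z-o[2])/d[2]
def proj(c,X):
    q=c["K"]@(c["R"]@np.array(X)+c["t"]);return q[:2]/q[2]
E
python3 - <<'E'
from h import *
np.set_printoptions(precision=4,suppress=True)
T=cam("top");S=cam("scene")
tp=lambda u,v:(222+(u+.5)/6-.5,170+(v+.5)/6-.5)
sp=lambda u,v:(175+(u+.5)/4.2-.5,220+(v+.5)/4.2-.5)
for n,a,b in [("knob",(258,187),(288,53)),("grip",(422,294),(421,93)),("pivot",(268,290),(327,147)),("end",(737,350),(546,195)),("column top",(270,50),(176,72))]:
    X,e=tri([(T,tp(*a)),(S,sp(*b))]);print(n,X,np.array(e))
cs=[onz(T,tp(*p),.008) for p in [(50,187),(581,180),(588,537),(37,545)]]
cs=np.array(cs);print("plate",cs,cs.mean(0))
cc=np.array([onz(S,sp(*p),.006) for p in [(13,465),(565,360)]]);print(cc)
E
```

```text
knob [0.56   0.1189 0.2337] [0.0004 0.0004]
grip [0.5319 0.0559 0.1938] [0.0004 0.0004]
pivot [0.537  0.1188 0.1883] [0.0009 0.0009]
end [ 0.5622 -0.0771  0.0624] [0.0001 0.0001]
column top [0.641  0.1204 0.2002] [0.002 0.002]
plate [[ 0.6697  0.2377  0.008 ]
 [ 0.6719 -0.0089  0.008 ]
 [ 0.4951 -0.0111  0.008 ]
 [ 0.4928  0.2349  0.008 ]] [0.5824 0.1131 0.008 ]
[[ 0.6751  0.2353  0.006 ]
 [ 0.498  -0.0116  0.006 ]]
```

The points agree with the text: grip z 0.194, pivot to grip 63 mm, fork centre y, and column x. That puts the press origin at about (0.558, 0.105). The handle end at y -0.077 is about 36 mm short of home. I'm moving to a spot off the handle end with closed fingers and the closing line along x.

>>> drive_tool(moves=[{"x": 118, "y": -81, "z": 5, "rz": -0.3, "fingers": 1}, {"x": 236, "y": -162, "z": 10, "rz": -0.6, "fingers": 1}, {"x": 354, "y": -243, "z": 20, "rz": -0.9, "fingers": 1}, {"x": 472, "y": -324, "z": 30, "rz": -1.169, "fingers": 1}, {"x": 472, "y": -324, "z": 30, "rz": -1.169, "fingers": 1}, {"x": 472, "y": -324, "z": 30, "rz": -1.169, "fingers": 1}, {"x": 472, "y": -324, "z": 30, "rz": -1.169, "fingers": 1}, {"x": 472, "y": -324, "z": 30, "rz": -1.169, "fingers": 1}, {"x": 472, "y": -324, "z": 30, "rz": -1.169, "fingers": 1}, {"x": 472, "y": -324, "z": 30, "rz": -1.169, "fingers": 1}, {"x": 472, "y": -324, "z": 30, "rz": -1.169, "fingers": 1}, {"x": 472, "y": -324, "z": 30, "rz": -1.169, "fingers": 1}], force=10)

```text
invalid input at $.moves[0]: expected keys x, y, z, rx, ry, rz, fingers
```

>>> drive_tool(moves=[{"x": 118, "y": -81, "z": 5, "rx": 0, "ry": 0, "rz": -0.3, "fingers": 1}, {"x": 236, "y": -162, "z": 10, "rx": 0, "ry": 0, "rz": -0.6, "fingers": 1}, {"x": 354, "y": -243, "z": 20, "rx": 0, "ry": 0, "rz": -0.9, "fingers": 1}, {"x": 472, "y": -324, "z": 30, "rx": 0, "ry": 0, "rz": -1.169, "fingers": 1}, {"x": 472, "y": -324, "z": 30, "rx": 0, "ry": 0, "rz": -1.169, "fingers": 1}, {"x": 472, "y": -324, "z": 30, "rx": 0, "ry": 0, "rz": -1.169, "fingers": 1}, {"x": 472, "y": -324, "z": 30, "rx": 0, "ry": 0, "rz": -1.169, "fingers": 1}, {"x": 472, "y": -324, "z": 30, "rx": 0, "ry": 0, "rz": -1.169, "fingers": 1}, {"x": 472, "y": -324, "z": 30, "rx": 0, "ry": 0, "rz": -1.169, "fingers": 1}, {"x": 472, "y": -324, "z": 30, "rx": 0, "ry": 0, "rz": -1.169, "fingers": 1}, {"x": 472, "y": -324, "z": 30, "rx": 0, "ry": 0, "rz": -1.169, "fingers": 1}, {"x": 472, "y": -324, "z": 30, "rx": 0, "ry": 0, "rz": -1.169, "fingers": 1}], force=10)

```text
time_s: 1.7
tool_pos: [0.5611, -0.1178, 0.2004]
tool_rot: [-180.0, 0.1, 89.8]
force: [-0.8, -0.1, -0.6]
grip_width: 0.0003
grasp_force: 0.0
```

>>> drive_tool(moves=[{"x": 0, "y": 1, "z": 50, "rx": 0, "ry": 0, "rz": 0, "fingers": 1}, {"x": 0, "y": 1, "z": 100, "rx": 0, "ry": 0, "rz": 0, "fingers": 1}, {"x": 0, "y": 1, "z": 142, "rx": 0, "ry": 0, "rz": 0, "fingers": 1}, {"x": 10, "y": 1, "z": 142, "rx": 0, "ry": 0, "rz": 0, "fingers": 1}, {"x": 24, "y": 1, "z": 142, "rx": 0, "ry": 0, "rz": 0, "fingers": 1}, {"x": 24, "y": 1, "z": 142, "rx": 0, "ry": 0, "rz": 0, "fingers": 1}])

```text
time_s: 2.45
tool_pos: [0.5647, -0.0896, 0.0611]
tool_rot: [179.8, 0.0, 90.2]
force: [0.1, 0.8, -0.4]
grip_width: 0.0008
grasp_force: 0.0
```

Run:
```python
from h import *
import cv2
c=cam("scene")["image"][200:370,160:350]; w=cam("top")["image"][180:280,222:372]
a=cv2.resize(c,(400,358),interpolation=2); b=cv2.resize(w,(400,267),interpolation=2)
im=np.zeros((358,800,3),np.uint8);im[:,:400]=a;im[:267,400:]=b
cv2.imwrite("pics/c1.png",im[:,:,::-1])
```

```text
(no output)
```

View pics/c1.png

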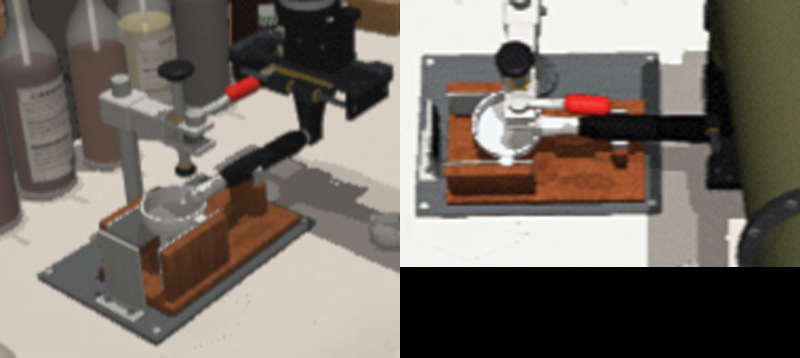

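The picture shows the finger (720,130 in the right half) right behind the handle's end (705,128), in line with it. Pushing now.

>>> drive_tool(moves=[{"x": 4, "y": -2, "z": 2, "rx": 0, "ry": 0, "rz": 0, "fingers": 1}, {"x": 8, "y": -2, "z": 2, "rx": 0, "ry": 0, "rz": 0, "fingers": 1}, {"x": 12, "y": -2, "z": 2, "rx": 0, "ry": 0, "rz": 0, "fingers": 1}, {"x": 16, "y": -2, "z": 2, "rx": 0, "ry": 0, "rz": 0, "fingers": 1}, {"x": 20, "y": -2, "z": 2, "rx": 0, "ry": 0, "rz": 0, "fingers": 1}, {"x": 24, "y": -2, "z": 2, "rx": 0, "ry": 0, "rz": 0, "fingers": 1}, {"x": 28, "y": -2, "z": 2, "rx": 0, "ry": 0, "rz": 0, "fingers": 1}, {"x": 32, "y": -2, "z": 2, "rx": 0, "ry": 0, "rz": 0, "fingers": 1}])

```text
time_s: 3.55
tool_pos: [0.561, -0.0596, 0.0567]
tool_rot: [180.0, 0.0, 90.0]
force: [-0.4, -3.8, 3.0]
grip_width: 0.0007
grasp_force: 2.1
```

>>> drive_tool(moves=[{"x": 2, "y": 0, "z": 0, "rx": 0, "ry": 0, "rz": 0, "fingers": 1}, {"x": 4, "y": 0, "z": 0, "rx": 0, "ry": 0, "rz": 0, "fingers": 1}, {"x": 6, "y": 0, "z": 0, "rx": 0, "ry": 0, "rz": 0, "fingers": 1}, {"x": 6, "y": 0, "z": 0, "rx": 0, "ry": 0, "rz": 0, "fingers": 1}])

```text
time_s: 4.05
tool_pos: [0.5609, -0.0531, 0.0565]
tool_rot: [-180.0, -0.0, 90.0]
force: [0.2, -3.9, 2.6]
grip_width: 0.0003
grasp_force: 1.8
```

>>> drive_tool(moves=[{"x": 1, "y": 0, "z": 0, "rx": 0, "ry": 0, "rz": 0, "fingers": 1}, {"x": 2, "y": 0, "z": 0, "rx": 0, "ry": 0, "rz": 0, "fingers": 1}, {"x": 2, "y": 0, "z": 0, "rx": 0, "ry": 0, "rz": 0, "fingers": 1}])

```text
time_s: 4.42
tool_pos: [0.5609, -0.0515, 0.0566]
tool_rot: [180.0, 0.0, 90.0]
force: [-0.1, -3.8, 2.4]
grip_width: 0.0003
grasp_force: 2.2
```

>>> drive_tool(moves=[{"x": 1, "y": 0, "z": 0, "rx": 0, "ry": 0, "rz": 0, "fingers": 1}, {"x": 2, "y": 0, "z": 0, "rx": 0, "ry": 0, "rz": 0, "fingers": 1}, {"x": 2, "y": 0, "z": 0, "rx": 0, "ry": 0, "rz": 0, "fingers": 1}])

```text
time_s: 4.8
tool_pos: [0.561, -0.0508, 0.0566]
tool_rot: [180.0, 0.1, 90.0]
force: [-0.5, -7.6, 3.6]
grip_width: 0.0004
grasp_force: 3.4
```

>>> drive_tool(moves=[{"x": 1, "y": 0, "z": 0, "rx": 0, "ry": 0, "rz": 0, "fingers": 1}, {"x": 2, "y": 0, "z": 0, "rx": 0, "ry": 0, "rz": 0, "fingers": 1}, {"x": 2, "y": 0, "z": 0, "rx": 0, "ry": 0, "rz": 0, "fingers": 1}])

```text
time_s: 5.18
tool_pos: [0.5609, -0.0507, 0.0567]
tool_rot: [180.0, 0.2, 89.9]
force: [-0.5, -9.3, 4.4]
grip_width: 0.0004
grasp_force: 4.8
```

The finger stalled at y -0.0507, which was the expected home position, with force rising to 9 N. The portafilter is home. I'm backing off, rising and moving to the +x side of the grip.

>>> drive_tool(moves=[{"x": -20, "y": 0, "z": 0, "rx": 0, "ry": 0, "rz": 0, "fingers": 1}, {"x": -35, "y": 0, "z": 0, "rx": 0, "ry": 0, "rz": 0, "fingers": 1}, {"x": -35, "y": 0, "z": -50, "rx": 0, "ry": 0, "rz": 0, "fingers": 1}, {"x": -35, "y": 3, "z": -110, "rx": 0, "ry": 0, "rz": 0, "fingers": 1}, {"x": -35, "y": 9, "z": -173, "rx": 0, "ry": 0, "rz": 0, "fingers": 1}, {"x": 15, "y": 9, "z": -173, "rx": 0, "ry": 0, "rz": 0, "fingers": 1}, {"x": 65, "y": 9, "z": -173, "rx": 0, "ry": 0, "rz": 0, "fingers": 1}, {"x": 105, "y": 9, "z": -173, "rx": 0, "ry": 0, "rz": 0, "fingers": 1}, {"x": 105, "y": 9, "z": -173, "rx": 0, "ry": 0, "rz": 0, "fingers": 1}, {"x": 105, "y": 9, "z": -173, "rx": 0, "ry": 0, "rz": 0, "fingers": 1}])

```text
time_s: 6.42
tool_pos: [0.5698, 0.0567, 0.229]
tool_rot: [-179.9, 0.0, 90.0]
force: [1.4, -0.5, -0.1]
grip_width: 0.0002
grasp_force: 0.0
```

>>> drive_tool(moves=[{"x": 0, "y": 0, "z": 20, "rx": 0, "ry": 0, "rz": 0, "fingers": 1}, {"x": 0, "y": 0, "z": 38, "rx": 0, "ry": 0, "rz": 0, "fingers": 1}, {"x": 0, "y": 0, "z": 38, "rx": 0, "ry": 0, "rz": 0, "fingers": 1}, {"x": 0, "y": 0, "z": 38, "rx": 0, "ry": 0, "rz": 0, "fingers": 1}])

```text
time_s: 6.92
tool_pos: [0.5699, 0.0574, 0.1914]
tool_rot: [-180.0, -0.0, 90.0]
force: [-0.6, 0.6, -0.1]
grip_width: 0.0007
grasp_force: 0.0
```

```bash
cat > snap.py <<'E'
import sys,cv2
from h import *
c=cam("scene")["image"][200:370,160:350]; w=cam("top")["image"][180:280,222:372]
a=cv2.resize(c,(400,358),interpolation=2); b=cv2.resize(w,(400,267),interpolation=2)
im=np.zeros((358,800,3),np.uint8);im[:,:400]=a;im[:267,400:]=b
cv2.imwrite(f"pics/{sys.argv[1]}.png",im[:,:,::-1])
E
python3 snap.py c2
```

```text
(no output)
```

View pics/c2.png

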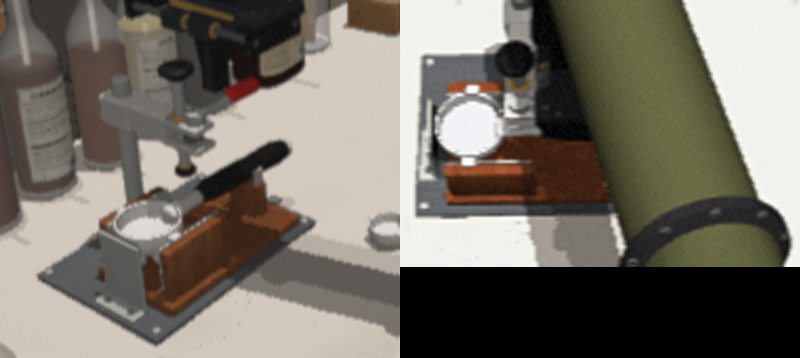

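The portafilter basket is now against the end stop (left half, 150,225) and the hand stands behind the red grip (243,88). I'll swing the lever open along the arc.

>>> drive_tool(moves=[{"x": -1, "y": -10, "z": 0, "rx": 0, "ry": 0, "rz": 0, "fingers": 1}, {"x": -1, "y": -18, "z": 0, "rx": 0, "ry": 0, "rz": 0, "fingers": 1}, {"x": -1.5, "y": -25, "z": 0, "rx": 0, "ry": 0, "rz": 0, "fingers": 1}, {"x": -1.5, "y": -34, "z": 0, "rx": 0, "ry": 0, "rz": 0, "fingers": 1}, {"x": -1.4, "y": -43.5, "z": 0, "rx": 0, "ry": 0, "rz": 0, "fingers": 1}, {"x": 1.5, "y": -53, "z": 0, "rx": 0, "ry": 0, "rz": 0, "fingers": 1}, {"x": 5.4, "y": -62.3, "z": 0, "rx": 0, "ry": 0, "rz": 0, "fingers": 1}])

```text
time_s: 7.9
tool_pos: [0.5068, 0.0628, 0.1915]
tool_rot: [-180.0, 0.0, 90.0]
force: [2.3, -0.7, 0.1]
grip_width: 0.0003
grasp_force: 1.0
```

>>> drive_tool(moves=[{"x": 6.5, "y": -8, "z": 0, "rx": 0, "ry": 0, "rz": 0, "fingers": 1}, {"x": 13.5, "y": -16, "z": 0, "rx": 0, "ry": 0, "rz": 0, "fingers": 1}, {"x": 20, "y": -20.5, "z": 0, "rx": 0, "ry": 0, "rz": 0, "fingers": 1}, {"x": 26, "y": -24, "z": 0, "rx": 0, "ry": 0, "rz": 0, "fingers": 1}, {"x": 26, "y": -24, "z": 0, "rx": 0, "ry": 0, "rz": 0, "fingers": 1}])

```text
time_s: 8.52
tool_pos: [0.4829, 0.0898, 0.1914]
tool_rot: [-179.9, -0.0, 90.1]
force: [0.5, 0.0, 0.5]
grip_width: 0.0003
grasp_force: 0.0
```

>>> drive_tool(moves=[{"x": -15, "y": 0, "z": 0, "rx": 0, "ry": 0, "rz": 0, "fingers": 1}, {"x": -15, "y": 0, "z": -35, "rx": 0, "ry": 0, "rz": 0, "fingers": 1}, {"x": -15, "y": 0, "z": -70, "rx": 0, "ry": 0, "rz": 0, "fingers": 1}, {"x": -15, "y": 0, "z": -70, "rx": 0, "ry": 0, "rz": 0, "fingers": 1}])

```text
time_s: 9.02
tool_pos: [0.4852, 0.0731, 0.2641]
tool_rot: [179.7, -0.0, 89.9]
force: [0.1, 0.5, 0.3]
grip_width: 0.0004
grasp_force: 0.0
```

```bash
python3 snap.py c3
```

```text
(no output)
```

View pics/c3.png

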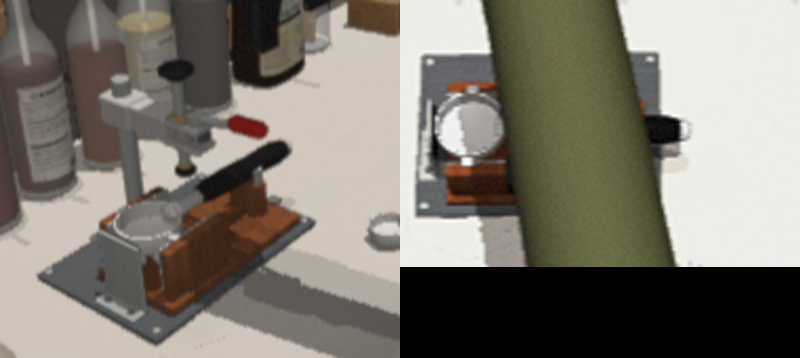

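The lever is open: its grip at (247,127) points toward the robot. The foot hangs above the neck. Moving over the knob.

>>> drive_tool(moves=[{"x": 23, "y": 37, "z": 0, "rx": 0, "ry": 0, "rz": 0, "fingers": 1}, {"x": 46, "y": 75, "z": 0, "rx": 0, "ry": 0, "rz": 0, "fingers": 1}, {"x": 46, "y": 75, "z": 0, "rx": 0, "ry": 0, "rz": 0, "fingers": 1}, {"x": 46, "y": 75, "z": 10, "rx": 0, "ry": 0, "rz": 0, "fingers": 1}, {"x": 46, "y": 75, "z": 15, "rx": 0, "ry": 0, "rz": 0, "fingers": 1}, {"x": 46, "y": 75, "z": 15, "rx": 0, "ry": 0, "rz": 0, "fingers": 1}])

```text
time_s: 9.88
tool_pos: [0.5577, 0.119, 0.2461]
tool_rot: [-180.0, 0.1, 90.0]
force: [0.4, 0.6, 0.7]
grip_width: 0.0006
grasp_force: 0.0
```

>>> drive_tool(moves=[{"x": 0, "y": 0, "z": 2, "rx": 0, "ry": 0, "rz": 0, "fingers": 1}, {"x": 0, "y": 0, "z": 4, "rx": 0, "ry": 0, "rz": 0, "fingers": 1}, {"x": 0, "y": 0, "z": 6, "rx": 0, "ry": 0, "rz": 0, "fingers": 1}, {"x": 0, "y": 0, "z": 8, "rx": 0, "ry": 0, "rz": 0, "fingers": 1}, {"x": 0, "y": 0, "z": 10, "rx": 0, "ry": 0, "rz": 0, "fingers": 1}])

```text
time_s: 10.5
tool_pos: [0.5586, 0.1197, 0.2366]
tool_rot: [180.0, 0.0, 90.0]
force: [-1.1, -1.2, 4.8]
grip_width: 0.0005
grasp_force: 2.5
```

>>> drive_tool(moves=[{"x": 0, "y": 0, "z": 1, "rx": 0, "ry": 0, "rz": 0, "fingers": 1}, {"x": 0, "y": 0, "z": 2, "rx": 0, "ry": 0, "rz": 0, "fingers": 1}, {"x": 0, "y": 0, "z": 3, "rx": 0, "ry": 0, "rz": 0, "fingers": 1}])

```text
time_s: 10.88
tool_pos: [0.5586, 0.1197, 0.2334]
tool_rot: [180.0, 0.0, 90.0]
force: [-1.8, -1.9, 5.7]
grip_width: 0.0008
grasp_force: 2.4
```

Run:
```python
from h import *
S=cam("scene")
for z in (.085,.095,.105,.115,.125): 
    p=proj(S,[.560,.119,z]); print(z,(p-[160,200])*400/190)
```

```text
0.085 [187.41501211 196.83053001]
0.095 [186.60836245 188.67569422]
0.105 [185.79464532 180.44940973]
0.115 [184.97376742 172.1507334 ]
0.125 [184.14563382 163.77870543]
```

>>> drive_tool(moves=[{"x": 0, "y": 0, "z": 1.5, "rx": 0, "ry": 0, "rz": 0, "fingers": 1}, {"x": 0, "y": 0, "z": 3, "rx": 0, "ry": 0, "rz": 0, "fingers": 1}, {"x": 0, "y": 0, "z": 4.5, "rx": 0, "ry": 0, "rz": 0, "fingers": 1}, {"x": 0, "y": 0, "z": 6, "rx": 0, "ry": 0, "rz": 0, "fingers": 1}])

```text
time_s: 11.42
tool_pos: [0.5586, 0.1197, 0.2274]
tool_rot: [180.0, 0.0, 90.0]
force: [-2.2, -2.2, 4.4]
grip_width: 0.0002
grasp_force: 2.4
```

>>> drive_tool(moves=[{"x": 0, "y": 0, "z": 1.5, "rx": 0, "ry": 0, "rz": 0, "fingers": 1}, {"x": 0, "y": 0, "z": 3, "rx": 0, "ry": 0, "rz": 0, "fingers": 1}, {"x": 0, "y": 0, "z": 4, "rx": 0, "ry": 0, "rz": 0, "fingers": 1}])

```text
time_s: 11.8
tool_pos: [0.5586, 0.1197, 0.2234]
tool_rot: [180.0, 0.0, 90.0]
force: [-1.6, -2.6, 5.0]
grip_width: 0.0002
grasp_force: 2.4
```

>>> drive_tool(moves=[{"x": 0, "y": 0, "z": 1, "rx": 0, "ry": 0, "rz": 0, "fingers": 1}, {"x": 0, "y": 0, "z": 2, "rx": 0, "ry": 0, "rz": 0, "fingers": 1}, {"x": 0, "y": 0, "z": 3, "rx": 0, "ry": 0, "rz": 0, "fingers": 1}])

```text
time_s: 12.18
tool_pos: [0.5586, 0.1198, 0.2204]
tool_rot: [180.0, 0.0, 90.0]
force: [-1.3, -3.6, 4.7]
grip_width: 0.0005
grasp_force: 2.4
```

>>> drive_tool(moves=[{"x": 0, "y": 0, "z": 1, "rx": 0, "ry": 0, "rz": 0, "fingers": 1}, {"x": 0, "y": 0, "z": 2, "rx": 0, "ry": 0, "rz": 0, "fingers": 1}])

```text
time_s: 12.42
tool_pos: [0.5586, 0.1198, 0.2185]
tool_rot: [180.0, 0.0, 90.0]
force: [-2.0, -2.5, 4.9]
grip_width: 0.0007
grasp_force: 2.4
```

>>> drive_tool(moves=[{"x": 0, "y": 0, "z": 1, "rx": 0, "ry": 0, "rz": 0, "fingers": 1}, {"x": 0, "y": 0, "z": 1.5, "rx": 0, "ry": 0, "rz": 0, "fingers": 1}])

```text
time_s: 12.68
tool_pos: [0.5587, 0.12, 0.217]
tool_rot: [180.0, -0.0, 90.0]
force: [-0.9, -2.6, 4.6]
grip_width: 0.0004
grasp_force: 2.6
```

>>> drive_tool(moves=[{"x": 0, "y": 0, "z": 1, "rx": 0, "ry": 0, "rz": 0, "fingers": 1}, {"x": 0, "y": 0, "z": 1.5, "rx": 0, "ry": 0, "rz": 0, "fingers": 1}])

```text
time_s: 12.92
tool_pos: [0.5587, 0.12, 0.216]
tool_rot: [180.0, 0.0, 90.0]
force: [-1.7, -3.6, 7.0]
grip_width: 0.0002
grasp_force: 3.8
```

>>> drive_tool(moves=[{"x": 0, "y": 0, "z": 1, "rx": 0, "ry": 0, "rz": 0, "fingers": 1}, {"x": 0, "y": 0, "z": 1.5, "rx": 0, "ry": 0, "rz": 0, "fingers": 1}])

```text
time_s: 13.18
tool_pos: [0.5587, 0.12, 0.2149]
tool_rot: [180.0, 0.0, 90.0]
force: [-2.9, -3.2, 9.6]
grip_width: 0.0007
grasp_force: 4.9
```

>>> drive_tool(moves=[{"x": 0, "y": 0, "z": 1, "rx": 0, "ry": 0, "rz": 0, "fingers": 1}, {"x": 0, "y": 0, "z": 1, "rx": 0, "ry": 0, "rz": 0, "fingers": 1}])

```text
time_s: 13.42
tool_pos: [0.5587, 0.12, 0.2142]
tool_rot: [180.0, 0.0, 90.0]
force: [-3.3, -4.0, 10.0]
grip_width: 0.0006
grasp_force: 5.1
```

Force rose 2.4 N/mm to 10 N, so the foot bears with about 5 N. I'll hold briefly, lift off, and go to the lever's far (+y) side.

>>> drive_tool(moves=[{"x": 0, "y": 0, "z": 0, "rx": 0, "ry": 0, "rz": 0, "fingers": 1}, {"x": 0, "y": 0, "z": 0, "rx": 0, "ry": 0, "rz": 0, "fingers": 1}, {"x": 0, "y": 0, "z": -3, "rx": 0, "ry": 0, "rz": 0, "fingers": 1}, {"x": 0, "y": 0, "z": -25, "rx": 0, "ry": 0, "rz": 0, "fingers": 1}, {"x": 0, "y": 0, "z": -50, "rx": 0, "ry": 0, "rz": 0, "fingers": 1}, {"x": 13, "y": -42, "z": -50, "rx": 0, "ry": 0, "rz": 0, "fingers": 1}, {"x": 26, "y": -85, "z": -50, "rx": 0, "ry": 0, "rz": 0, "fingers": 1}, {"x": 26, "y": -85, "z": -50, "rx": 0, "ry": 0, "rz": 0, "fingers": 1}, {"x": 26, "y": -85, "z": -20, "rx": 0, "ry": 0, "rz": 0, "fingers": 1}, {"x": 26, "y": -85, "z": 10, "rx": 0, "ry": 0, "rz": 0, "fingers": 1}, {"x": 26, "y": -85, "z": 22, "rx": 0, "ry": 0, "rz": 0, "fingers": 1}, {"x": 26, "y": -85, "z": 22, "rx": 0, "ry": 0, "rz": 0, "fingers": 1}, {"x": 26, "y": -85, "z": 22, "rx": 0, "ry": 0, "rz": 0, "fingers": 1}])

```text
time_s: 15.05
tool_pos: [0.4744, 0.1463, 0.192]
tool_rot: [179.9, -0.0, 90.0]
force: [0.2, -0.3, -0.7]
grip_width: 0.0003
grasp_force: 0.0
```

```bash
python3 snap.py c4
```

```text
(no output)
```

View pics/c4.png

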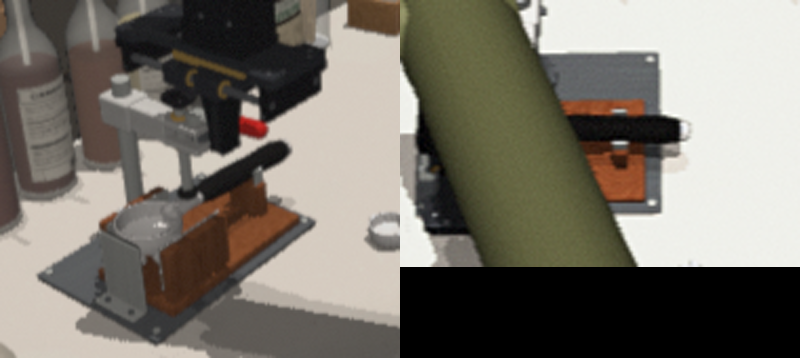

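The foot is down on the neck (188,192) and the fingers stand on the +y side of the red grip (225,130 against 252,127). I'll swing it back along the arc.

>>> drive_tool(moves=[{"x": -9, "y": 0, "z": 0, "rx": 0, "ry": 0, "rz": 0, "fingers": 1}, {"x": -17, "y": -1, "z": 0, "rx": 0, "ry": 0, "rz": 0, "fingers": 1}, {"x": -25, "y": -2, "z": 0, "rx": 0, "ry": 0, "rz": 0, "fingers": 1}, {"x": -33, "y": -2, "z": 0, "rx": 0, "ry": 0, "rz": 0, "fingers": 1}, {"x": -42, "y": -1, "z": 0, "rx": 0, "ry": 0, "rz": 0, "fingers": 1}, {"x": -50, "y": 1, "z": 0, "rx": 0, "ry": 0, "rz": 0, "fingers": 1}, {"x": -59, "y": 5, "z": 0, "rx": 0, "ry": 0, "rz": 0, "fingers": 1}, {"x": -67, "y": 10, "z": 0, "rx": 0, "ry": 0, "rz": 0, "fingers": 1}, {"x": -73, "y": 16, "z": 0, "rx": 0, "ry": 0, "rz": 0, "fingers": 1}, {"x": -79, "y": 23, "z": 0, "rx": 0, "ry": 0, "rz": 0, "fingers": 1}, {"x": -84, "y": 30, "z": 0, "rx": 0, "ry": 0, "rz": 0, "fingers": 1}])

```text
time_s: 16.52
tool_pos: [0.5036, 0.0618, 0.1908]
tool_rot: [-179.9, -0.0, 90.0]
force: [-2.0, 2.8, 0.7]
grip_width: 0.0002
grasp_force: 1.4
```

>>> drive_tool(moves=[{"x": -1, "y": 2, "z": 0, "rx": 0, "ry": 0, "rz": 0, "fingers": 1}, {"x": -1, "y": 4, "z": 0, "rx": 0, "ry": 0, "rz": 0, "fingers": 1}, {"x": -1, "y": 4, "z": 0, "rx": 0, "ry": 0, "rz": 0, "fingers": 1}])

```text
time_s: 16.9
tool_pos: [0.5075, 0.06, 0.1908]
tool_rot: [-180.0, 0.1, 90.0]
force: [-1.9, 0.3, 0.2]
grip_width: 0.0004
grasp_force: 0.8
```

Continue until the lever's stop is felt.

>>> drive_tool(moves=[{"x": 0, "y": 2, "z": 0, "rx": 0, "ry": 0, "rz": 0, "fingers": 1}, {"x": 0, "y": 4, "z": 0, "rx": 0, "ry": 0, "rz": 0, "fingers": 1}, {"x": 0, "y": 4, "z": 0, "rx": 0, "ry": 0, "rz": 0, "fingers": 1}])

```text
time_s: 17.27
tool_pos: [0.5118, 0.0608, 0.191]
tool_rot: [180.0, 0.0, 90.0]
force: [-1.8, -1.5, -0.6]
grip_width: 0.0003
grasp_force: 1.0
```

>>> drive_tool(moves=[{"x": 0, "y": 2, "z": 0, "rx": 0, "ry": 0, "rz": 0, "fingers": 1}, {"x": 0, "y": 2, "z": 0, "rx": 0, "ry": 0, "rz": 0, "fingers": 1}])

```text
time_s: 17.52
tool_pos: [0.5138, 0.0609, 0.1911]
tool_rot: [180.0, 0.0, 90.0]
force: [-1.5, -1.8, 0.4]
grip_width: 0.0001
grasp_force: 1.0
```

>>> drive_tool(moves=[{"x": 0, "y": 2, "z": 0, "rx": 0, "ry": 0, "rz": 0, "fingers": 1}, {"x": 0, "y": 3, "z": 0, "rx": 0, "ry": 0, "rz": 0, "fingers": 1}, {"x": 0, "y": 3, "z": 0, "rx": 0, "ry": 0, "rz": 0, "fingers": 1}])

```text
time_s: 17.9
tool_pos: [0.517, 0.0611, 0.1911]
tool_rot: [179.9, -0.0, 90.0]
force: [-2.2, 0.4, -0.3]
grip_width: 0.0005
grasp_force: 0.8
```

>>> drive_tool(moves=[{"x": 0, "y": 2, "z": 0, "rx": 0, "ry": 0, "rz": 0, "fingers": 1}, {"x": 0, "y": 2, "z": 0, "rx": 0, "ry": 0, "rz": 0, "fingers": 1}])

```text
time_s: 18.15
tool_pos: [0.519, 0.061, 0.1911]
tool_rot: [180.0, -0.0, 90.0]
force: [-2.3, -1.5, -0.6]
grip_width: 0.0008
grasp_force: 0.9
```

>>> drive_tool(moves=[{"x": 0, "y": 2, "z": 0, "rx": 0, "ry": 0, "rz": 0, "fingers": 1}, {"x": 0, "y": 3, "z": 0, "rx": 0, "ry": 0, "rz": 0, "fingers": 1}, {"x": 0, "y": 3, "z": 0, "rx": 0, "ry": 0, "rz": 0, "fingers": 1}])

```text
time_s: 18.52
tool_pos: [0.5216, 0.0608, 0.191]
tool_rot: [-180.0, 0.0, 90.0]
force: [-3.3, -2.2, -0.3]
grip_width: 0.0004
grasp_force: 1.3
```

>>> drive_tool(moves=[{"x": 0, "y": 2, "z": 0, "rx": 0, "ry": 0, "rz": 0, "fingers": 1}, {"x": 0, "y": 2, "z": 0, "rx": 0, "ry": 0, "rz": 0, "fingers": 1}])

```text
time_s: 18.77
tool_pos: [0.5234, 0.0607, 0.1909]
tool_rot: [-180.0, 0.0, 90.0]
force: [-3.3, -2.2, 1.0]
grip_width: 0.0007
grasp_force: 1.9
```

>>> drive_tool(moves=[{"x": 0, "y": 1, "z": 0, "rx": 0, "ry": 0, "rz": 0, "fingers": 1}, {"x": 0, "y": 2, "z": 0, "rx": 0, "ry": 0, "rz": 0, "fingers": 1}, {"x": 0, "y": 2, "z": 0, "rx": 0, "ry": 0, "rz": 0, "fingers": 1}])

```text
time_s: 19.15
tool_pos: [0.5236, 0.0607, 0.1908]
tool_rot: [-179.7, 0.1, 90.0]
force: [-8.5, -2.5, 4.9]
grip_width: 0.0005
grasp_force: 4.6
```

```bash
python3 snap.py c5
```

```text
(no output)
```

View pics/c5.png

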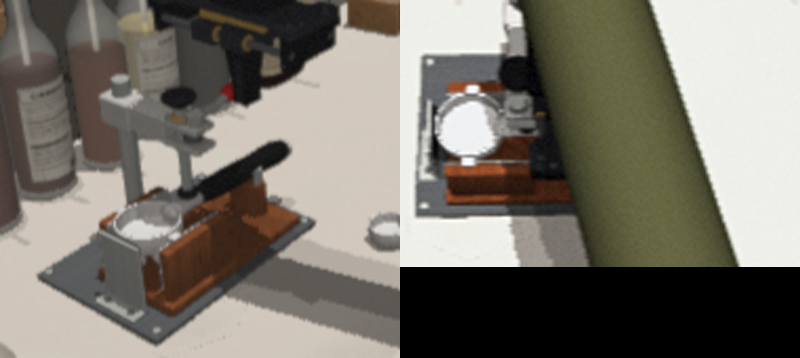

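At 0.5236 the lever stopped dead with force rising to 8.5 N, so it is on its locked end. The picture shows the grip (228,92) back at its -y position and the foot on the neck (190,192). Withdrawing.

>>> drive_tool(moves=[{"x": 0, "y": -12, "z": 0, "rx": 0, "ry": 0, "rz": 0, "fingers": 1}, {"x": 0, "y": -30, "z": 0, "rx": 0, "ry": 0, "rz": 0, "fingers": 1}, {"x": 0, "y": -30, "z": -40, "rx": 0, "ry": 0, "rz": 0, "fingers": 1}, {"x": 0, "y": -30, "z": -80, "rx": 0, "ry": 0, "rz": 0, "fingers": 1}, {"x": -60, "y": -30, "z": -80, "rx": 0, "ry": 0, "rz": 0, "fingers": 1}, {"x": -120, "y": -30, "z": -80, "rx": 0, "ry": 0, "rz": 0, "fingers": 1}, {"x": -180, "y": -30, "z": -80, "rx": 0, "ry": 0, "rz": 0, "fingers": 1}, {"x": -220, "y": -30, "z": -80, "rx": 0, "ry": 0, "rz": 0, "fingers": 1}, {"x": -220, "y": -30, "z": -80, "rx": 0, "ry": 0, "rz": 0, "fingers": 1}, {"x": -220, "y": -30, "z": -80, "rx": 0, "ry": 0, "rz": 0, "fingers": 1}])

```text
time_s: 20.5
tool_pos: [0.4964, -0.1576, 0.2714]
tool_rot: [179.9, -0.0, 90.1]
force: [-0.5, 0.7, 0.7]
grip_width: 0.0005
grasp_force: 0.0
```

```bash
python3 snap.py c6
```

```text
(no output)
```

View pics/c6.png

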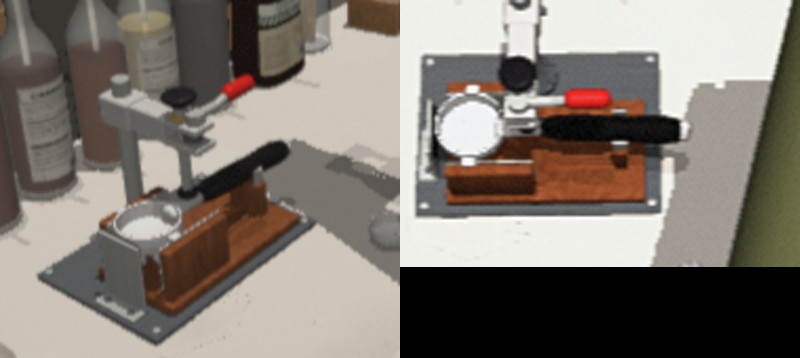

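The final view shows the portafilter home, the lever locked along -y (grip 587,99), the foot on the neck (190,192), and the arm clear. Handing in.

```bash
python3 -c "
from cell import workorder; print(workorder.sign_off())"
```

```text
the job is handed in; nothing more can be done
None
```

The job is handed in at about 20 s of the 59 s allowed; the sign-off returned no verdict. The portafilter is home against its stop, the foot bears on the neck with about 5 N (worked out from the push force), the lever is locked, and the arm is clear.

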